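Line up the green paint jars by shade on the paint rail

TASK

Line up the four green paint jars along the wooden rail in order of shade, one standing upright on the middle of each mark: the darkest on the black mark at one end, the lightest on the white mark at the other end, and the two in-between shades in their proper order on the red marks between. Do not knock any paint jar over, and leave the thinner jar and the model tank where they stand.

Things in the scene. Friction and masses are not known exactly. Their poses are not given: they have to be found in the camera images.
- jar_darkest_mid (a point): Loose closed paint jar, the darkest of the four (almost black green); upright round cylinder 36 mm across, 50 mm tall, about 60 g, lid and body of the paint's shade with a white paper band low round the body. The point is its centre, 25 mm above its underside; z is its upright axis. The four jars differ in shade only; they start standing on the table in front of the rail.
- jar_dark_mid (a point): Loose closed paint jar, second darkest (dark olive); upright round cylinder 36 mm across, 50 mm tall, about 60 g, lid and body of the paint's shade with a white paper band low round the body. The point is its centre, 25 mm above its underside; z is its upright axis. The four jars differ in shade only; they start standing on the table in front of the rail.
- jar_light_mid (a point): Loose closed paint jar, second lightest (mid-light sage green); upright round cylinder 36 mm across, 50 mm tall, about 60 g, lid and body of the paint's shade with a white paper band low round the body. The point is its centre, 25 mm above its underside; z is its upright axis. The four jars differ in shade only; they start standing on the table in front of the rail.
- jar_palest_mid (a point): Loose closed paint jar, the lightest (pale cream green); upright round cylinder 36 mm across, 50 mm tall, about 60 g, lid and body of the paint's shade with a white paper band low round the body. The point is its centre, 25 mm above its underside; z is its upright axis. The four jars differ in shade only; they start standing on the table in front of the rail.
- mark_black: Black end mark of the rail: flat painted disc 52 mm across (nothing to catch on), on a fixed pale wooden rail board 70 mm wide, 300 mm long and 6 mm thick. The point is the centre of the disc on the board's top face, 6 mm above the table; a jar set on it has its centre 25 mm above this point. The four marks lie in a straight row at 75 mm spacing: black at one end, white at the other (which end is which varies), the two red ones between.
- mark_red_a: One of the two look-alike red inner marks of the rail: flat painted disc 52 mm across (nothing to catch on), on a fixed pale wooden rail board 70 mm wide, 300 mm long and 6 mm thick. The point is the centre of the disc on the board's top face, 6 mm above the table; a jar set on it has its centre 25 mm above this point. It may be the one next to black or the one next to white.
- mark_red_b: One of the two look-alike red inner marks of the rail: flat painted disc 52 mm across (nothing to catch on), on a fixed pale wooden rail board 70 mm wide, 300 mm long and 6 mm thick. The point is the centre of the disc on the board's top face, 6 mm above the table; a jar set on it has its centre 25 mm above this point. It may be the one next to black or the one next to white.
- mark_white: White end mark of the rail: flat painted disc 52 mm across (nothing to catch on), on a fixed pale wooden rail board 70 mm wide, 300 mm long and 6 mm thick. The point is the centre of the disc on the board's top face, 6 mm above the table; a jar set on it has its centre 25 mm above this point. 
- thinner_mid (a point): Bystander: loose amber jar of thinner with a yellow cap, 68 mm across, 110 mm tall, standing to one side. The point is its centre, 55 mm up.
- tank_mid (a point): Bystander: loose olive scale-model tank, 120 mm long, 66 mm wide, about 53 mm tall, standing to one side; the barrel reaches 75 mm from its middle. The point is in its middle, 25 mm up; x points along the barrel.
Things that resemble listed ones, but are neither listed nor needed, are in the scene too. What is shaped like the part that bears jar_dark_mid but blue is not meant.

How it is judged (in metres and radians):
At the end, for the whole second after the job is handed in: Darkest jar on the black mark, second darkest on the red mark next to it, second lightest on the red mark next to white, lightest on the white mark; each centred within 12 mm, standing upright (within 0.12 rad) on the rail, released and at rest (horizontal distance between jar_darkest_mid and mark_black below 0.012 m and horizontal distance between jar_palest_mid and mark_white below 0.012 m and (horizontal distance between jar_dark_mid and mark_red_a below 0.012 m or horizontal distance between jar_dark_mid and mark_red_b below 0.012 m) and horizontal distance between jar_dark_mid and mark_black below 0.105 m and (horizontal distance between jar_light_mid and mark_red_a below 0.012 m or horizontal distance between jar_light_mid and mark_red_b below 0.012 m) and horizontal distance between jar_light_mid and mark_white below 0.105 m and angle between each of jar_darkest_mid, jar_dark_mid, jar_light_mid, jar_palest_mid's own z axis and vertical below 0.12 rad and height (world z) of jar_darkest_mid between 0.027 and 0.036 m and linear speed of each of jar_darkest, jar_dark, jar_light, jar_palest below 0.02 m/s and height (world z) of jar_dark_mid between 0.027 and 0.036 m and height (world z) of jar_light_mid between 0.027 and 0.036 m and height (world z) of jar_palest_mid between 0.027 and 0.036 m); the robot touches nothing.
It fails at once if the thinner jar or the model tank is moved more than 15 mm (distance of any of thinner_mid, tank_mid from where it was at the start of the episode above 0.015 m).
It fails at once if a paint jar is knocked over (tilted past 0.8 rad) (angle between any of jar_darkest_mid, jar_dark_mid, jar_light_mid, jar_palest_mid's own z axis and vertical above 0.8 rad).
It also fails if it takes over 101 s, if anything falls off the work surface, if the arm or the gripper's body presses on something with over 40 N, if the wrist force passes 120 N, or if a joint passes its speed limit or range.

ROBOT

A 6-joint arm with a two-finger parallel gripper is mounted at the origin on the work surface. World frame = base frame: x ahead of the robot, y to its left, z up, the work surface at z = 0. Lengths are in m, angles in degrees, forces in N, time in s.
With the tool pointing down it reaches from about 0.4 to 0.825 m from the base axis. Payload 7 kg.
Tool frame: the origin (TCP) lies at the very end of the fingers, on their centre line; the grasp point (between the pads) lies 19 mm behind it (grasp_offset is the distance from the TCP to the grasp point, in m); z points along the fingers, y is the line along which they close (so a half turn about z gives the same grasp; the last joint's range is limited). The gripper opens to 85 mm and grips with 20 to 120 N. Pads are 22 mm wide; open, the fingers measure 114 mm over their backs; the gripper's body (76 mm by 85 mm) begins 54 mm behind the grasp point. The pads swing forward as they close: fully open they stand 13 mm farther back than shut.
Start: joints at [-47.894, 20.546, 0.682, 0, -70.136, -16.507], TCP at [0.292, -0.609, 0.192] pointing down, gripper open.
Joint ranges: [-176.03, 176.03], [-82.01, 121.73], [-58.28, 71.71], [-173.87, 95.51], [-174.79, -0.11], [-173.66, 173.66]. Speed limits (degrees/s): [136.94, 136.94, 172.46, 180, 180, 180].

INTERFACE

Orientations are given as a 3x3 rotation matrix whose columns are the frame's x, y, z axes.
In Python, from rig import * gives the robot as it stands.
- The arm moves only by the tool apply_moves, never from a script. Its argument "rows" is a list of rows, each a list of 3 entries, a list of its own where there are three numbers: the opening, from 0 (shut) to 1 (fully open), then the shift along the tool's x, y, z in cm, then the turn, a rotation vector about the tool's x, y, z in degrees. In form: [[jaw, [dx, dy, dz], [ax, ay, az]], ...]. A call has 1 to 8 rows; each row is the pose to reach, as a shift and turn from the pose commanded when the call began, along the tool's axes at that moment; what a row does not reach only later rows make up. A row lasts 1/8 s, in which the tool goes at most 62.5 mm and 10.7 degrees, less where a joint would pass 70% of its speed; a pose out of reach is approached as far as the arm can. A call with a gripper value outside its range is refused whole. The fingers move at their own pace and stop on an object; "grip_force" is the grip in N (left out, the last holds). Time passes only in rows, so rows that repeat a pose let the fingers close. It gives the time, the measured TCP pose, the force, the opening and the grip force at its end, in the units of the state.
- get_state(): the state, without advancing time (a new reading comes with each control period).
- camera(name): name is "scene" or "side" or "wrist"; returns the picture (400x640x3 uint8, blue, green, red); there is no depth.
- camera_params(name): a dict with "camera_matrix" (3x3 intrinsics, pixels), "rvec" (rotation vector, rad) and "tvec" (3), from world to camera coordinates, as OpenCV has them. Camera axes: x right, y down, z forward; pixel columns grow to the right and rows downward; lengths in m; the calibration is good to about 2 mm. A picture is of the moment at which its call begins: read the wrist's pose just before it. camera_params takes no time and is no camera call; for the wrist camera it gives the pose at the moment of the call.
- close_job(): hands the job in; it is judged then, once.
The state is a dict: "time_s": time; "q": joint angles; "qvel": joint speeds; "joint_efforts": joint torques, N m; "ee_pos": TCP position; "eef_rot": TCP orientation; "force": force on the tool from outside, world axes, zero at the start; "wrist_torque": the same for the moment, N m; "grip_width": finger opening in m; "grasp_force": force on a finger pad.
Only numpy, scipy, OpenCV 4.12 (cv2) and the standard library are available. Lean on these libraries where they do the work, as an engineer would, in place of code of your own. Each camera call takes 0.05 s, during which the arm holds its last target. There are 200 camera calls.

## Working session

There is one attempt and no reset: what is moved stays moved. The work goes in short steps, Python scripts to look and compute and a tool call to move; the robot and the scene stay as the last step left them, time stands still between calls to the robot, and variables do not carry over. Pictures are saved under pics/ and viewed, at most 14 in all, crops included, and the job is handed in when it is done.

Besides the shell and the picture viewer there is one more tool, called in YAML: its name, and indented under it one key for each argument. apply_moves: Moves the arm, as the interface text tells. Its arguments: {"type":"object","properties":{"rows":{"type":"array"},"grip_force":{"type":"number"}},"required":["rows"]}

```bash
mkdir -p pics; ls; python3 - <<'E'
from rig import *
import cv2,numpy as np
s=get_state(); print(s['time_s'],s['ee_pos'],s['eef_rot'],s['grip_width'])
for n in ("scene","side"):
    cv2.imwrite(f"pics/{n}0.png",camera(n)); p=camera_params(n)
    R=cv2.Rodrigues(np.array(p['rvec'],float))[0]; print(n,-R.T@np.array(p['tvec']).ravel(),R[2],p['camera_matrix'])
E
```

```text
pics
0.0 [ 0.29139987 -0.60825896  0.19136996] [[-9.01873179e-01 -4.32000022e-01 -8.66050130e-04]
 [-4.32000858e-01  9.01872077e-01  1.41946687e-03]
 [ 1.67856709e-04  1.65431350e-03 -9.99998618e-01]] 0.08539705194779165
scene [0.88037514 0.55192327 1.01441242] [-0.30733509 -0.47798209 -0.82284766] [[427.96233876   0.         315.1098896 ]
 [  0.         427.96233876 201.83007684]
 [  0.           0.           1.        ]]
side [ 0.02756794 -0.58670989  0.80986915] [ 0.46300264  0.55234223 -0.6932147 ] [[420.97930279   0.         314.62112541]
 [  0.         420.97930279 201.74153133]
 [  0.           0.           1.        ]]
```

View pics/scene0.png

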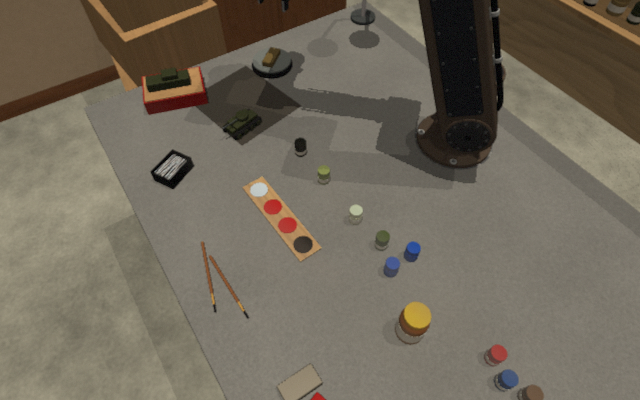

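View pics/side0.png

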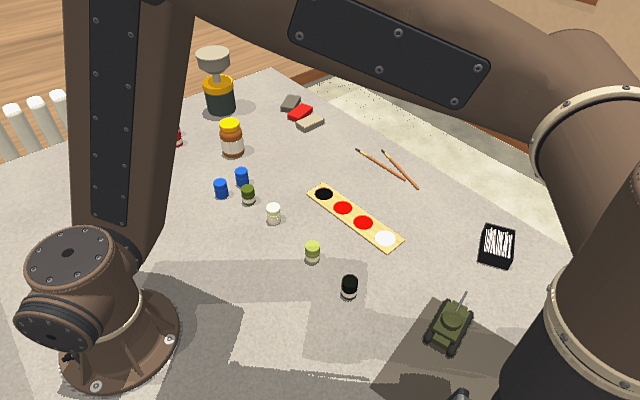

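The scene view shows the marks white (259,190), red (273,207), red (288,225) and black (303,244). The jars are darkest (300,147), light (323,175), palest (356,214) and dark (382,240), with two blue decoys at (392,267) and (413,251). The tank is at (242,123) and the thinner at (413,320). I'll zoom in on the jars in both views next.

```bash
python3 - <<'E'
import cv2,numpy as np
S={'scene':[(300,147),(323,175),(356,214),(382,240)],'side':[(349,287),(312,252),(273,213),(248,195)]}
rows=[]
for n,l in S.items():
    im=cv2.imread(f"pics/{n}0.png")
    rows.append(np.hstack([cv2.resize(im[y-20:y+20,x-20:x+20],(200,200),interpolation=cv2.INTER_NEAREST) for x,y in l]))
cv2.imwrite("pics/crop0.png",np.vstack(rows))
E
```

```text
(no output)
```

View pics/crop0.png

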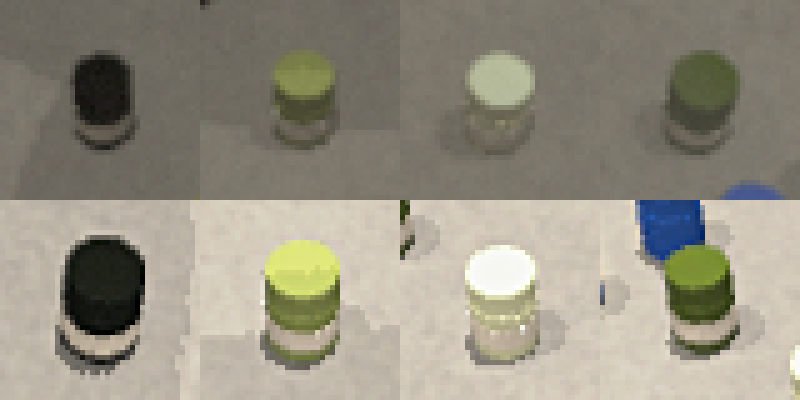

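The crops match the shades: darkest, light, palest, dark, with the lid tops clearly visible. Next I'll segment the lids and marks by flood fill and triangulate.

```bash
cat > h.py <<'E'
import cv2,numpy as np
def cam(p):
    R=cv2.Rodrigues(np.array(p['rvec'],float))[0]; return np.array(p['camera_matrix'],float),R,np.array(p['tvec'],float).ravel()
def ray(p,uv):
    K,R,t=cam(p); d=R.T@np.linalg.inv(K)@np.array([uv[0],uv[1],1.]); return -R.T@t,d/np.linalg.norm(d)
def plane(p,uv,z):
    c,d=ray(p,uv); return c+d*(z-c[2])/d[2]
def tri(rs):
    A=np.zeros((3,3));b=np.zeros(3)
    for c,d in rs:
        M=np.eye(3)-np.outer(d,d);A+=M;b+=M@c
    x=np.linalg.solve(A,b); return x,max(np.linalg.norm((np.eye(3)-np.outer(d,d))@(x-c)) for c,d in rs)
def blob(im,seed,tol):
    m=np.zeros((im.shape[0]+2,im.shape[1]+2),np.uint8)
    cv2.floodFill(im.copy(),m,tuple(seed),0,(tol,)*3,(tol,)*3,4|cv2.FLOODFILL_MASK_ONLY|cv2.FLOODFILL_FIXED_RANGE|(255<<8))
    c=max(cv2.findContours(m[1:-1,1:-1],cv2.RETR_EXTERNAL,cv2.CHAIN_APPROX_NONE)[0],key=cv2.contourArea)
    h=cv2.convexHull(c); e=cv2.fitEllipse(c); return e,cv2.contourArea(h)
E
python3 - <<'E'
from rig import *
from h import *
T={'darkest':((300,142),(350,280),22),'light':((321,172),(312,246),22),'palest':((356,210),(273,207),18),'dark':((382,236),(248,187),22),
'white':((259,190),(386,238),25),'red1':((273,207),(363,222),40),'red2':((288,225),(343,208),40),'black':((303,244),(324,194),25)}
P=[camera_params(n) for n in('scene','side')]; I=[cv2.imread(f'pics/{n}0.png') for n in('scene','side')]
for k,(a,b,t) in T.items():
    e=[blob(im,s,t) for im,s in zip(I,(a,b))]
    x,r=tri([ray(p,q[0][0]) for p,q in zip(P,e)])
    print(k,x.round(4),'res',round(r,4),[(np.round(q[0][0],1).tolist(),np.round(q[0][1],1).tolist()) for q in e])
p=camera_params('wrist');K,R,t=cam(p);s=get_state()
print(s['eef_rot'].T@(-R.T@t-s['ee_pos']),(R@s['eef_rot']).round(3),K)
E
```

```text
darkest [ 0.437  -0.2195  0.036 ] res 0.0011 [([300.0, 144.6], [10.8, 13.7]), ([349.2, 283.6], [15.0, 18.1])]
light [ 0.437  -0.0909  0.0489] res 0.0009 [([323.4, 169.4], [7.8, 10.9]), ([312.1, 245.4], [9.6, 13.9])]
palest [0.4411 0.0731 0.0496] res 0.0008 [([355.7, 209.5], [9.1, 11.4]), ([272.7, 206.8], [8.7, 12.5])]
dark [0.4308 0.1788 0.0475] res 0.0007 [([382.9, 236.6], [12.0, 15.0]), ([246.8, 187.9], [7.4, 11.5])]
white [ 0.6169 -0.1612  0.0061] res 0.0008 [([258.7, 189.1], [12.5, 16.3]), ([384.7, 237.9], [14.7, 20.3])]
red1 [ 0.6135 -0.0864  0.0055] res 0.0009 [([272.4, 206.5], [13.7, 17.3]), ([362.8, 222.1], [12.3, 18.5])]
red2 [ 0.6094 -0.0116  0.0053] res 0.0009 [([287.1, 224.7], [15.3, 18.0]), ([342.4, 207.5], [11.5, 17.4])]
black [0.6061 0.0634 0.0048] res 0.0008 [([302.6, 244.2], [15.3, 17.8]), ([323.5, 193.7], [10.6, 16.2])]
[ 0.07194068  0.00071181 -0.18099163] [[ 0.     1.    -0.   ]
 [-0.96   0.    -0.281]
 [-0.281  0.     0.96 ]] [[343.5998819    0.         319.00956086]
 [  0.         343.5998819  202.40091257]
 [  0.           0.           1.        ]]
```

Heights check out: marks at about 5.5 mm, lids at about 49 mm. White is at the −y end and black at the +y end. I'll hover over the darkest jar with the jaw line perpendicular to the rail.

apply_moves:
  rows:
    - [1,[-3.7,3.6,0],[0,0,-8.4]]
    - [1,[-8.7,8.4,0],[0,0,-17]]
    - [1,[-13,12.5,0],[0,0,-26]]
    - [1,[-17.4,16.7,0],[0,0,-35]]
    - [1,[-21.5,20.7,0],[0,0,-44]]
    - [1,[-25.5,24.5,0],[0,0,-53]]
    - [1,[-28.5,27.4,0],[0,0,-61]]
    - [1,[-29.9,28.8,0],[0,0,-67.2]]

```text
time_s: 1.1
ee_pos: [0.4372, -0.2178, 0.1923]
eef_rot: [[0.055, -0.998, 0.0], [-0.998, -0.055, 0.0], [-0.0, -0.0, -1.0]]
force: [0.2, -1.5, -0.5]
grip_width: 0.0856
grasp_force: 0.0
```

apply_moves:
  rows:
    - [1,[0,0,0],[0,0,0]]
    - [1,[0,0,0],[0,0,0]]

```text
time_s: 1.35
ee_pos: [0.4366, -0.22, 0.1922]
eef_rot: [[0.047, -0.999, -0.0], [-0.999, -0.047, 0.0], [-0.0, 0.0, -1.0]]
force: [-0.3, -0.1, -0.8]
grip_width: 0.0856
grasp_force: 0.0
```

```bash
python3 - <<'E'
from rig import *
from h import *
s=get_state();p=camera_params('wrist');im=camera('wrist');cv2.imwrite('pics/w1.png',im)
print(s['time_s'],s['ee_pos'],s['eef_rot'].round(4))
K,R,t=cam(p)
for n,X in dict(darkest=[.437,-.2195,.05],light=[.437,-.0909,.05],white=[.6169,-.1612,.006],red1=[.6135,-.0864,.006]).items():
    print(n,cv2.projectPoints(np.array([X]),R,t,K,None)[0].ravel().round(1))
E
```

```text
1.35 [ 0.43657892 -0.22001959  0.1921597 ] [[ 4.740e-02 -9.989e-01 -4.000e-04]
 [-9.989e-01 -4.740e-02  0.000e+00]
 [-1.000e-04  4.000e-04 -1.000e+00]]
darkest [317.6 179.3]
light [312.1 297.2]
white [155.6 214.1]
red1 [163.9 274.1]
```

View pics/w1.png

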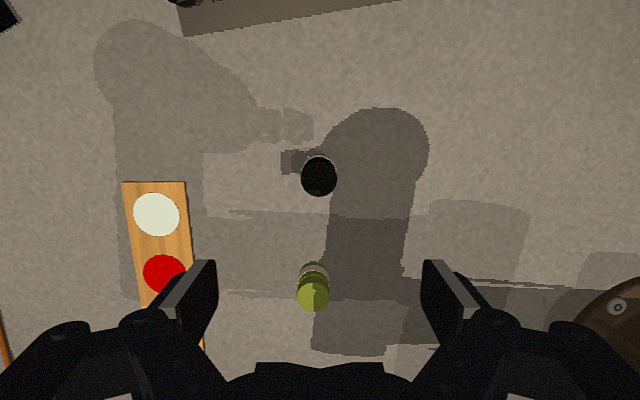

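The wrist view shows the darkest lid near (318,176), light (313,296), white mark (156,214) and red (164,274), all close to prediction. I'll refine these numerically.

```bash
python3 - <<'E'
from rig import *
from h import *
im=cv2.imread('pics/w1.png');p=camera_params('wrist')
for n,s,t,z in [('darkest',(318,176),12,.05),('light',(306,298),22,.05),('white',(156,214),40,.006)]:
    e,a=blob(im,s,t);print(n,np.round(e[0],1),np.round(e[1],1),plane(p,e[0],z).round(4))
g=cv2.cvtColor(im,cv2.COLOR_BGR2GRAY)
print(g[176,296:342].tolist(),g[150:202,318].tolist())
E
```

```text
Traceback (most recent call last):
  File "h.py", line 17, in blob
    h=cv2.convexHull(c); e=cv2.fitEllipse(c); return e,cv2.contourArea(h)
                           ~~~~~~~~~~~~~~^^^
cv2.error: OpenCV(4.12.0) /io/opencv/modules/imgproc/src/shapedescr.cpp:361: error: (-201:Incorrect size of input array) There should be at least 5 points to fit the ellipse in function 'fitEllipseNoDirect'
```

```bash
python3 - <<'E'
from rig import *
from h import *
im=cv2.GaussianBlur(cv2.imread('pics/w1.png'),(3,3),0);p=camera_params('wrist')
for n,s,t,z in [('darkest',(318,176),20,.05),('light',(306,298),30,.05),('white',(156,214),40,.006)]:
    e,a=blob(im,s,t);print(n,np.round(e[0],1),np.round(e[1],1),plane(p,e[0],z).round(4))
E
```

```text
darkest [318.6 176.6] [34.3 37.6] [ 0.4362 -0.2224  0.05  ]
light [306.1 297. ] [17.7 28.5] [ 0.4433 -0.0912  0.05  ]
white [155.8 214. ] [40.4 46.8] [ 0.6166 -0.1616  0.006 ]
```

apply_moves:
  rows:
    - [1,[0.1,0,4],[0,0,0]]
    - [1,[0.1,0,8],[0,0,0]]
    - [1,[0.1,0,12],[0,0,0]]
    - [1,[0.1,0,15],[0,0,0]]
    - [1,[0.1,0,17],[0,0,0]]
    - [1,[0.1,0,17.7],[0,0,0]]
    - [1,[0.1,0,17.7],[0,0,0]]
    - [0.3,[0.1,0,17.7],[0,0,0]]
  grip_force: 30

```text
time_s: 2.4
ee_pos: [0.4375, -0.2211, 0.0162]
eef_rot: [[0.048, -0.999, 0.001], [-0.999, -0.048, -0.0], [0.0, -0.001, -1.0]]
force: [0.3, 1.3, 0.3]
grip_width: 0.0699
grasp_force: 0.0
```

apply_moves:
  rows:
    - [0.3,[0,0,0],[0,0,0]]
    - [0.2,[0,0,0],[0,0,0]]
    - [0.2,[0,0,0],[0,0,0]]
    - [0.2,[0,0,0],[0,0,0]]

```text
time_s: 2.9
ee_pos: [0.437, -0.2208, 0.0154]
eef_rot: [[0.049, -0.999, 0.0], [-0.999, -0.049, -0.0], [0.0, -0.0, -1.0]]
force: [-0.1, -2.0, -0.7]
grip_width: 0.0169
grasp_force: 0.0
```

The fingers closed to 17 mm, so the grasp missed. I need to look before moving anything.

```bash
python3 - <<'E'
from rig import *
from h import *
a=camera('side');b=camera('wrist');c=camera('scene');s=get_state();print(s['grip_width'],s['grasp_force'],s['ee_pos'])
cv2.imwrite('pics/side2.png',a);cv2.imwrite('pics/scene2.png',c)
x=np.hstack([cv2.resize(a[240:340,300:400],(300,300),interpolation=cv2.INTER_NEAREST),cv2.resize(b,(480,300))])
cv2.imwrite('pics/c2.png',x)
E
```

```text
0.016904760441311416 0.0 [ 0.43686312 -0.22076447  0.01527976]
```

View pics/c2.png

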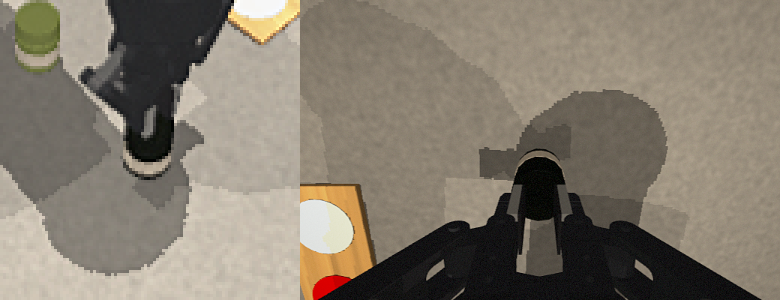

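The jar stands upright but slipped out toward −y (tool +x). I'll measure where it is now and how far it lies from the finger line.

```bash
python3 - <<'E'
from rig import *
from h import *
im=camera('wrist');p=camera_params('wrist');s=get_state();K,R,t=cam(p)
cv2.imwrite('pics/w2.png',im)
q=lambda X:cv2.projectPoints(np.array([X],float),R,t,K,None)[0].ravel().round(1)
e=np.array(s['ee_pos']);print('tcp px',q(e),'grasp px',q(e+[0,0,.019]),'z50',q([e[0],e[1],.05]))
hsv=cv2.cvtColor(im[170:330,240:400],cv2.COLOR_BGR2GRAY)
x=cv2.convertScaleAbs(cv2.resize(im[170:330,220:420],(800,600),interpolation=cv2.INTER_CUBIC),alpha=3.5)
cv2.imwrite('pics/c3.png',x)
E
```

```text
tcp px [317.4 232.8] grasp px [317.2 246.5] z50 [317.  260.1]
```

View pics/c3.png

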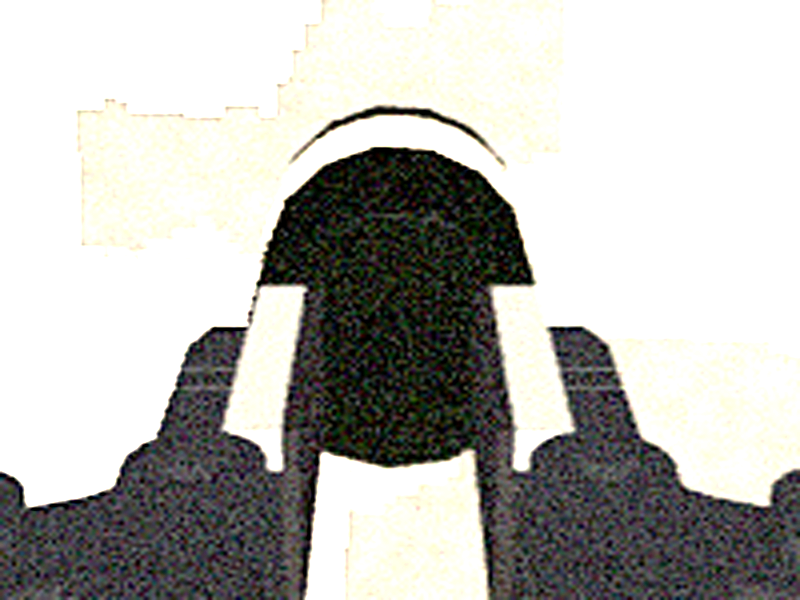

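```bash
python3 - <<'E'
from rig import *
from h import *
p=camera_params('side');K,R,t=cam(p);im=cv2.imread('pics/side2.png');old=cv2.imread('pics/side0.png')
q=lambda X:cv2.projectPoints(np.array([X],float),R,t,K,None)[0].ravel()
print([q([.4369,-.2208,z]).round(1).tolist() for z in (0,.015,.034,.05,.07)])
f=lambda i:cv2.convertScaleAbs(cv2.resize(i[240:310,310:380],(400,400),interpolation=cv2.INTER_NEAREST),alpha=2)
cv2.imwrite('pics/c4.png',np.hstack([f(old),f(im)]))
s=get_state();print(s['force'],s['wrist_torque'],s['grip_width'])
E
```

```text
[[349.1, 293.3], [349.5, 289.5], [350.0, 284.5], [350.5, 280.2], [351.0, 274.7]]
[-0.98641435 -0.45742502 -0.02933051] [0.01820798 0.03390664 0.01019603] 0.01692226589621405
```

View pics/c4.png

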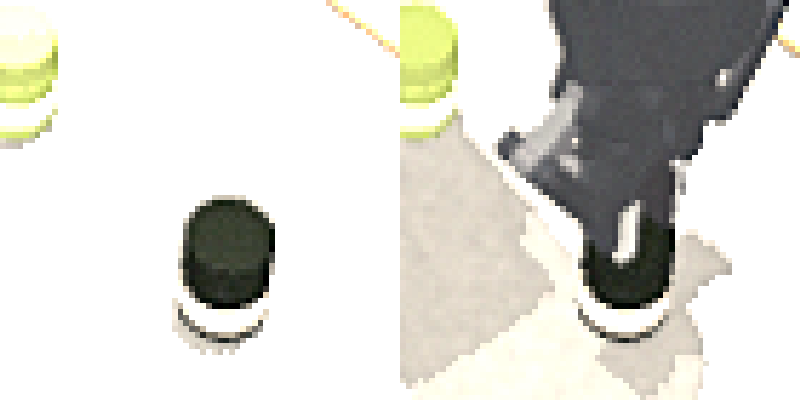

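The jar has not moved. The visible fingertips sit above the lid, about 45 mm higher than the reported TCP implies. I'll check that with side-camera and wrist-camera rays.

```bash
python3 - <<'E'
from rig import *
from h import *
s=get_state();e=np.array(s['ee_pos']);Rt=np.array(s['eef_rot'])
c,d=ray(camera_params('side'),(348.5,285.5))
for x in(.43,.42): print('side tip',c+d*(x-c[0])/d[0])
p=camera_params('wrist')
# inner lower pad corners (px) : gap = measured width
for l,r,row in [((220+322/4),(220+485/4),170+285/3.75)]:
    for g in (.0169,):
        K=cam(p)[0]; depth=g*K[0,0]/(r-l)
        c0,d0=ray(p,((l+r)/2,row)); fz=cam(p)[1][2]; X=c0+d0*depth/(d0@fz); print('wrist tip corner',X,'in tool',Rt.T@(X-e))
E
```

```text
side tip [ 0.43       -0.22287486  0.03885201]
side tip [ 0.42       -0.23191576  0.05801095]
wrist tip corner [ 0.4358316  -0.23431294  0.06454917] in tool [ 0.01343843  0.00170383 -0.04927427]
```

Both views put the tips about 47 mm behind the reported TCP, so the fingers are still above the lid and have touched nothing. I'll open here and go down another 45 mm in stages, watching the force.

apply_moves:
  rows:
    - [1,[0,0,0],[0,0,0]]
    - [1,[0,0,0],[0,0,0]]
    - [1,[0,0,0],[0,0,0]]
    - [1,[0,0,0],[0,0,0]]
    - [1,[0,0,0.5],[0,0,0]]
    - [1,[0,0,1.0],[0,0,0]]
    - [1,[0,0,1.5],[0,0,0]]
    - [1,[0,0,1.5],[0,0,0]]

```text
time_s: 4.1
ee_pos: [0.4364, -0.2208, -0.0003]
eef_rot: [[0.049, -0.999, -0.001], [-0.999, -0.049, 0.0], [-0.0, 0.001, -1.0]]
force: [0.5, 0.2, 0.3]
grip_width: 0.0856
grasp_force: 0.0
```

apply_moves:
  rows:
    - [1,[0,0,0.4],[0,0,0]]
    - [1,[0,0,0.8],[0,0,0]]
    - [1,[0,0,1.2],[0,0,0]]
    - [1,[0,0,1.2],[0,0,0]]

```text
time_s: 4.6
ee_pos: [0.4366, -0.2208, -0.0121]
eef_rot: [[0.049, -0.999, -0.001], [-0.999, -0.049, 0.0], [-0.0, 0.001, -1.0]]
force: [1.0, 0.2, 0.2]
grip_width: 0.0855
grasp_force: 0.0
```

The reported TCP is below the table with no contact force, which confirms the offset. I'll continue down and close.

apply_moves:
  rows:
    - [1,[0,0,0.5],[0,0,0]]
    - [1,[0,0,1.0],[0,0,0]]
    - [1,[0,0,1.4],[0,0,0]]
    - [1,[0,0,1.6],[0,0,0]]
    - [0.3,[0,0,1.6],[0,0,0]]
    - [0.3,[0,0,1.6],[0,0,0]]
    - [0.3,[0,0,1.6],[0,0,0]]
    - [0.3,[0,0,1.6],[0,0,0]]

```text
time_s: 5.6
ee_pos: [0.4371, -0.2208, -0.0274]
eef_rot: [[0.049, -0.999, 0.001], [-0.999, -0.049, -0.0], [0.0, -0.001, -1.0]]
force: [-0.0, 0.0, 2.6]
grip_width: 0.0354
grasp_force: 29.9
```

apply_moves:
  rows:
    - [0.3,[0,0,0],[0,0,0]]
    - [0.3,[0,0,0],[0,0,0]]

```text
time_s: 5.85
ee_pos: [0.4371, -0.2209, -0.0274]
eef_rot: [[0.049, -0.999, 0.0], [-0.999, -0.049, -0.0], [0.0, -0.0, -1.0]]
force: [-1.1, 0.7, 5.1]
grip_width: 0.0353
grasp_force: 29.9
```

Gripped at 35.4 mm and 30 N. Next I'll lift and carry it to the black mark.

apply_moves:
  rows:
    - [0.3,[0,0,-2],[0,0,0]]
    - [0.3,[0,0,-6],[0,0,0]]
    - [0.3,[-2,-1.3,-8],[0,0,0]]
    - [0.3,[-6,-4,-8],[0,0,0]]
    - [0.3,[-10,-6.6,-8],[0,0,0]]
    - [0.3,[-14,-9.3,-8],[0,0,0]]
    - [0.3,[-18,-12,-8],[0,0,0]]
    - [0.3,[-22,-14.6,-8],[0,0,0]]

```text
time_s: 6.85
ee_pos: [0.5722, 0.0075, 0.0519]
eef_rot: [[0.049, -0.999, -0.001], [-0.999, -0.049, -0.0], [-0.0, 0.001, -1.0]]
force: [0.5, -0.8, -0.5]
grip_width: 0.0356
grasp_force: 30.2
```

apply_moves:
  rows:
    - [0.3,[-3,-2,0],[0,0,0]]
    - [0.3,[-5,-3.3,0],[0,0,0]]
    - [0.3,[-5.6,-3.7,0],[0,0,0]]
    - [0.3,[-5.6,-3.7,0],[0,0,0]]
    - [0.3,[-5.6,-3.7,0],[0,0,0]]

```text
time_s: 7.48
ee_pos: [0.6055, 0.0628, 0.0523]
eef_rot: [[0.048, -0.999, -0.001], [-0.999, -0.048, -0.0], [0.0, 0.001, -1.0]]
force: [-0.4, 0.9, 0.2]
grip_width: 0.0352
grasp_force: 30.2
```

```bash
python3 - <<'E'
from rig import *
from h import *
s=get_state();p=camera_params('wrist');im=camera('wrist');cv2.imwrite('pics/w5.png',im)
K,R,t=cam(p);e=np.array(s['ee_pos']);Rt=np.array(s['eef_rot']);print(s['time_s'],e,s['grip_width'],s['grasp_force'])
b=np.array([.6061,.0634]);d=Rt.T@np.r_[b-e[:2],0];print('to black, tool cm',d*100)
E
```

```text
7.475 [0.60552428 0.06283992 0.05229355] 0.03520197201830366 30.170318484306335
to black, tool cm [-5.31882128e-02 -6.01862282e-02 -3.24764819e-05]
```

View pics/w5.png

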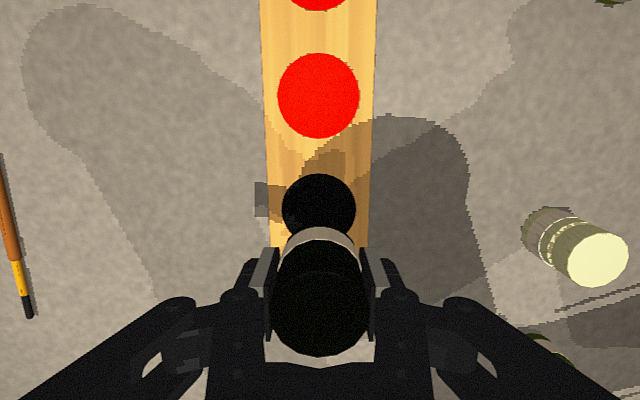

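The jar is held upright above the black mark, with red2 visible at (318,96). The carried offset is within 1 mm, so I'll lower, release and rise.

apply_moves:
  rows:
    - [0.3,[-0.05,-0.05,2.5],[0,0,0]]
    - [0.3,[-0.05,-0.05,5],[0,0,0]]
    - [0.3,[-0.05,-0.05,6.5],[0,0,0]]
    - [0.3,[-0.05,-0.05,7.1],[0,0,0]]
    - [0.3,[-0.05,-0.05,7.35],[0,0,0]]
    - [0.3,[-0.05,-0.05,7.35],[0,0,0]]
    - [0.3,[-0.05,-0.05,7.35],[0,0,0]]
    - [0.55,[-0.05,-0.05,7.35],[0,0,0]]

```text
time_s: 8.52
ee_pos: [0.6071, 0.0645, -0.0206]
eef_rot: [[0.049, -0.999, 0.001], [-0.999, -0.049, 0.0], [-0.0, -0.001, -1.0]]
force: [1.1, 0.7, 0.0]
grip_width: 0.047
grasp_force: 0.0
```

apply_moves:
  rows:
    - [0.8,[0,0,0],[0,0,0]]
    - [1,[0,0,0],[0,0,0]]
    - [1,[0,0,0],[0,0,0]]
    - [1,[0,0,-1],[0,0,0]]
    - [1,[0,0,-4],[0,0,0]]
    - [1,[0,0,-8],[0,0,0]]
    - [1,[0,0,-9],[0,0,0]]
    - [1,[0,0,-9],[0,0,0]]

```text
time_s: 9.52
ee_pos: [0.6071, 0.0645, 0.0699]
eef_rot: [[0.049, -0.999, 0.002], [-0.999, -0.049, 0.001], [-0.001, -0.002, -1.0]]
force: [-0.1, 0.3, 0.5]
grip_width: 0.0852
grasp_force: 0.0
```

```bash
cat > look.py <<'E'
# project expected positions; refine lids/marks in the wrist view by blob
from rig import *
from h import *
import sys
def look(name,items):
    s=get_state();p=camera_params('wrist');im=camera('wrist');cv2.imwrite(f'pics/{name}.png',im)
    im=cv2.GaussianBlur(im,(3,3),0);K,R,t=cam(p);e=np.array(s['ee_pos']);Rt=np.array(s['eef_rot'])
    print(s['time_s'],e.round(4),s['grip_width'])
    for n,X,tol in items:
        u=cv2.projectPoints(np.array([X],float),R,t,K,None)[0].ravel()
        try:
            el,a=blob(im,np.round(u).astype(int).tolist(),tol);Y=plane(p,el[0],X[2])
            print(n,'pred',u.round(1),'fit',np.round(el[0],1),np.round(el[1],1),'->',Y.round(4),'tool cm from tcp',(Rt.T@np.r_[(Y-e)[:2],0]*100).round(2))
        except Exception as x: print(n,u.round(1),'fail')
E
python3 - <<'E'
from look import *
look('w6',[('darkest',[.6061,.0634,.056],20),('red2',[.6094,-.0116,.006],45),('palest',[.4411,.0731,.05],30),('dark',[.4308,.1788,.05],30)])
E
```

```text
9.525 [0.6071 0.0645 0.0699] 0.08516307292837533
darkest pred [319.3 222.7] fit [320.4 207.4] [65.8 85. ] -> [0.6059 0.0538 0.056 ] tool cm from tcp [ 1.07  0.17 -0.  ]
red2 pred [320.   93.6] fit [320.8  93.2] [74.6 78.2] -> [ 0.6089 -0.0119  0.006 ] tool cm from tcp [ 7.64  0.19 -0.01]
palest pred [579.6 246.2] fit [579.6 245.5] [45.4 57.5] -> [0.4412 0.0727 0.05  ] tool cm from tcp [-1.62 16.53 -0.03]
dark pred [555.2 382.6] fit [318.3 345.6] [134.4 627.7] -> [0.6023 0.1559 0.05  ] tool cm from tcp [-9.15  0.03  0.01]
```

View pics/w6.png

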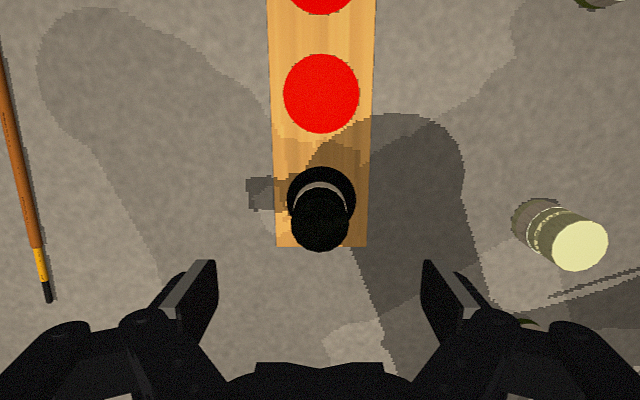

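The darkest jar stands on the black mark with its lid near (319,219), well centred. The palest lid is at (580,246), as predicted. Next I'll hover over the dark jar.

apply_moves:
  rows:
    - [1,[-2,2.8,0],[0,0,0]]
    - [1,[-4.5,6.3,0],[0,0,0]]
    - [1,[-7.5,10.4,0],[0,0,0]]
    - [1,[-10,14,0],[0,0,0]]
    - [1,[-11.5,16,0],[0,0,0]]
    - [1,[-12.3,17.05,0],[0,0,0]]
    - [1,[-12.3,17.05,0],[0,0,0]]
    - [1,[-12.3,17.05,0],[0,0,0]]

```text
time_s: 10.58
ee_pos: [0.4307, 0.1786, 0.0685]
eef_rot: [[0.049, -0.999, -0.0], [-0.999, -0.049, -0.0], [0.0, 0.0, -1.0]]
force: [-0.1, 0.1, -0.3]
grip_width: 0.0852
grasp_force: 0.0
```

```bash
python3 - <<'E'
from look import *
look('w7',[('dark',[.4308,.1788,.05],25),('palest',[.4411,.0731,.05],30)])
E
```

```text
10.575 [0.4307 0.1786 0.0685] 0.08516617736804637
dark pred [317.5 222.2] fit [319.7 214. ] [55.5 61.9] -> [0.4297 0.1734 0.05  ] tool cm from tcp [0.51 0.13 0.  ]
palest pred [307.5  32.9] fit [309.2  33.6] [62.7 68.8] -> [0.4402 0.0734 0.05  ] tool cm from tcp [10.55 -0.43  0.  ]
```

View pics/w7.png

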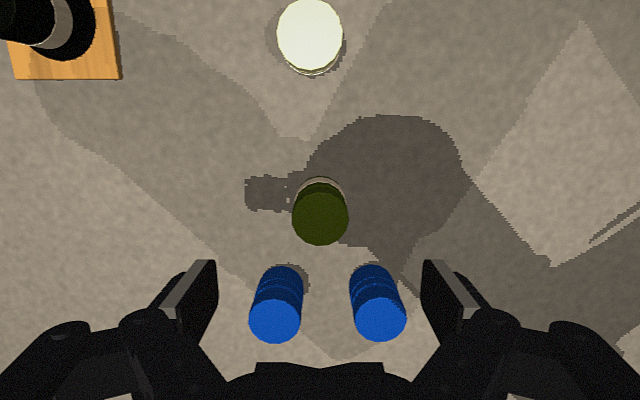

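The dark lid spans rows about 190–245 with its centre near (320,218), so it is about 3 mm further along tool x. The blue decoys at (275,320) and (378,320) are clear of the finger lanes. I'll descend and grip.

apply_moves:
  rows:
    - [1,[0.28,0.1,2],[0,0,0]]
    - [1,[0.28,0.1,5],[0,0,0]]
    - [1,[0.28,0.1,7.5],[0,0,0]]
    - [1,[0.28,0.1,9],[0,0,0]]
    - [1,[0.28,0.1,9.6],[0,0,0]]
    - [1,[0.28,0.1,9.6],[0,0,0]]
    - [0.3,[0.28,0.1,9.6],[0,0,0]]
    - [0.3,[0.28,0.1,9.6],[0,0,0]]

```text
time_s: 11.62
ee_pos: [0.4299, 0.1763, -0.0266]
eef_rot: [[0.049, -0.999, 0.001], [-0.999, -0.049, 0.001], [-0.001, -0.001, -1.0]]
force: [-0.4, 1.0, 0.4]
grip_width: 0.0516
grasp_force: 0.0
```

apply_moves:
  rows:
    - [0.3,[0,0,0],[0,0,0]]
    - [0.3,[0,0,0],[0,0,0]]
    - [0.3,[0,0,0],[0,0,0]]
    - [0.3,[0,0,0],[0,0,0]]

```text
time_s: 12.12
ee_pos: [0.4297, 0.1763, -0.0266]
eef_rot: [[0.049, -0.999, 0.001], [-0.999, -0.049, 0.001], [-0.001, -0.001, -1.0]]
force: [-1.8, -1.0, 5.9]
grip_width: 0.0354
grasp_force: 29.5
```

apply_moves:
  rows:
    - [0.3,[0,0,-2],[0,0,0]]
    - [0.3,[0,0,-6],[0,0,0]]
    - [0.3,[2,-1.7,-8.5],[0,0,0]]
    - [0.3,[6,-5.2,-8.5],[0,0,0]]
    - [0.3,[10,-8.6,-8.5],[0,0,0]]
    - [0.3,[14,-12.1,-8.5],[0,0,0]]
    - [0.3,[17.5,-15.1,-8.5],[0,0,0]]
    - [0.3,[19.6,-17,-8.5],[0,0,0]]

```text
time_s: 13.12
ee_pos: [0.6098, -0.0132, 0.0574]
eef_rot: [[0.047, -0.999, -0.0], [-0.999, -0.047, -0.0], [0.0, 0.0, -1.0]]
force: [-0.9, 1.1, -1.3]
grip_width: 0.0354
grasp_force: 30.2
```

apply_moves:
  rows:
    - [0.3,[0,0,0],[0,0,0]]
    - [0.3,[0,0,0],[0,0,0]]

```text
time_s: 13.38
ee_pos: [0.6082, -0.0114, 0.0575]
eef_rot: [[0.048, -0.999, -0.001], [-0.999, -0.048, 0.0], [-0.0, 0.001, -1.0]]
force: [-0.0, -0.1, -1.3]
grip_width: 0.0353
grasp_force: 30.3
```

```bash
python3 - <<'E'
from look import *
look('w8',[('held',[.609,-.0118,.11],20),('red1',[.6135,-.0864,.006],45)])
s=get_state();e=np.array(s['ee_pos']);print(np.array(s['eef_rot']).T@np.r_[np.array([.609,-.0118])-e[:2],0]*100,s['grasp_force'])
E
```

```text
13.375 [ 0.6082 -0.0114  0.0575] 0.03530180026679414
held pred [315.  278.1] fit [319.1 298.5] [ 97.3 116.5] -> [ 0.6068 -0.0023  0.11  ] tool cm from tcp [-0.92  0.09  0.  ]
red1 pred [315.   94.9] fit [316.2  94.3] [78.3 82.2] -> [ 0.6127 -0.0868  0.006 ] tool cm from tcp [ 7.55 -0.09 -0.  ]
[ 7.60285036e-02 -7.93229020e-02 -4.90591949e-05] 30.25438964366913
```

View pics/w8.png

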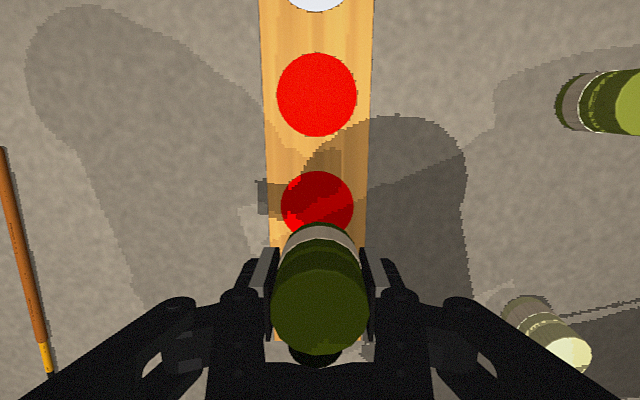

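The dark jar is held over red2 at (317,205), next to black. Its lid is about 2 mm toward the white end, so I'll trim slightly, lower and release.

apply_moves:
  rows:
    - [0.3,[-0.08,-0.08,2.5],[0,0,0]]
    - [0.3,[-0.08,-0.08,5],[0,0,0]]
    - [0.3,[-0.08,-0.08,6.8],[0,0,0]]
    - [0.3,[-0.08,-0.08,7.5],[0,0,0]]
    - [0.3,[-0.08,-0.08,7.75],[0,0,0]]
    - [0.3,[-0.08,-0.08,7.75],[0,0,0]]
    - [0.3,[-0.08,-0.08,7.75],[0,0,0]]
    - [0.55,[-0.08,-0.08,7.75],[0,0,0]]

```text
time_s: 14.42
ee_pos: [0.61, -0.0105, -0.0191]
eef_rot: [[0.049, -0.999, 0.001], [-0.999, -0.049, 0.0], [-0.0, -0.001, -1.0]]
force: [-0.8, 1.0, 0.7]
grip_width: 0.0471
grasp_force: 0.0
```

apply_moves:
  rows:
    - [0.8,[0,0,0],[0,0,0]]
    - [1,[0,0,0],[0,0,0]]
    - [1,[0,0,0],[0,0,0]]
    - [1,[0,0,-1],[0,0,0]]
    - [1,[0,0,-4],[0,0,0]]
    - [1,[0,0,-8],[0,0,0]]
    - [1,[0,0,-9],[0,0,0]]
    - [1,[0,0,-9],[0,0,0]]

```text
time_s: 15.42
ee_pos: [0.6101, -0.0104, 0.0714]
eef_rot: [[0.049, -0.999, 0.002], [-0.999, -0.049, 0.001], [-0.001, -0.002, -1.0]]
force: [-0.1, 0.1, -1.2]
grip_width: 0.0859
grasp_force: 0.0
```

apply_moves:
  rows:
    - [1,[1,2.6,0],[0,0,0]]
    - [1,[2.8,6.8,0],[0,0,0]]
    - [1,[4.4,11,0],[0,0,0]]
    - [1,[6,15,0],[0,0,0]]
    - [1,[6.9,17,0],[0,0,0]]
    - [1,[7.2,17.7,0],[0,0,0]]
    - [1,[7.2,17.7,0],[0,0,0]]
    - [1,[7.2,17.7,0],[0,0,0]]

```text
time_s: 16.42
ee_pos: [0.4374, -0.0909, 0.0702]
eef_rot: [[0.049, -0.999, 0.0], [-0.999, -0.049, -0.0], [0.0, -0.0, -1.0]]
force: [0.1, -0.1, 0.1]
grip_width: 0.0853
grasp_force: 0.0
```

```bash
python3 - <<'E'
from look import *
look('w9',[('light',[.437,-.0909,.05],40)])
im=cv2.imread('pics/w9.png');h=cv2.cvtColor(im,cv2.COLOR_BGR2HSV)
m=((h[...,0]>25)&(h[...,0]<45)&(h[...,1]>90)&(h[...,2]>60)).astype(np.uint8)[:300]
for i,st in enumerate(cv2.connectedComponentsWithStats(m)[2]): 
    if st[4]>300: print(st)
E
```

```text
16.425 [ 0.4374 -0.0909  0.0702] 0.08527254860629996
light pred [318.3 220.9] fit [368.2 219.4] [196.  237.8] -> [ 0.4062 -0.0934  0.05  ] tool cm from tcp [ 0.1   3.13 -0.  ]
[     0      0    640    300 189240]
[ 292  184   56   63 2707]
```

View pics/w9.png

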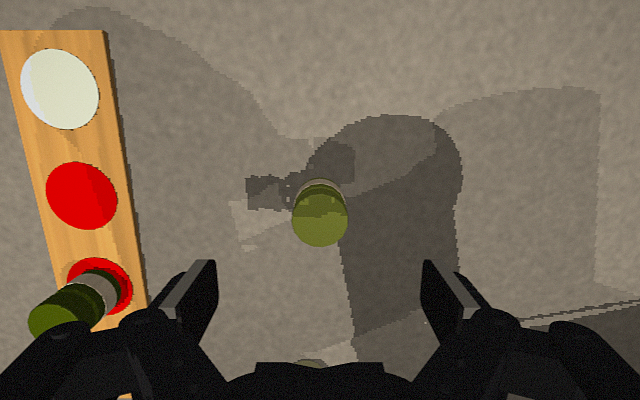

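The light lid's bottom edge is at row 247, columns 292–348, so its centre is about (320,220), within 1 mm of prediction. I'll grip it.

apply_moves:
  rows:
    - [1,[0.05,0.1,2],[0,0,0]]
    - [1,[0.05,0.1,5],[0,0,0]]
    - [1,[0.05,0.1,7.5],[0,0,0]]
    - [1,[0.05,0.1,9],[0,0,0]]
    - [1,[0.05,0.1,9.7],[0,0,0]]
    - [1,[0.05,0.1,9.7],[0,0,0]]
    - [0.3,[0.05,0.1,9.7],[0,0,0]]
    - [0.3,[0.05,0.1,9.7],[0,0,0]]

```text
time_s: 17.48
ee_pos: [0.4359, -0.0916, -0.0261]
eef_rot: [[0.049, -0.999, 0.001], [-0.999, -0.049, 0.0], [-0.0, -0.001, -1.0]]
force: [0.2, -0.7, -0.6]
grip_width: 0.0515
grasp_force: 0.0
```

apply_moves:
  rows:
    - [0.3,[0,0,0],[0,0,0]]
    - [0.3,[0,0,0],[0,0,0]]
    - [0.3,[0,0,0],[0,0,0]]
    - [0.3,[0,0,0],[0,0,0]]

```text
time_s: 17.98
ee_pos: [0.4357, -0.0917, -0.0261]
eef_rot: [[0.049, -0.999, 0.001], [-0.999, -0.049, 0.0], [-0.0, -0.001, -1.0]]
force: [-1.0, 0.1, 5.9]
grip_width: 0.035
grasp_force: 29.5
```

apply_moves:
  rows:
    - [0.3,[0,0,-2],[0,0,0]]
    - [0.3,[0,0,-6],[0,0,0]]
    - [0.3,[0.1,-3,-8.5],[0,0,0]]
    - [0.3,[0.2,-7.5,-8.5],[0,0,0]]
    - [0.3,[0.3,-12,-8.5],[0,0,0]]
    - [0.3,[0.36,-15.5,-8.5],[0,0,0]]
    - [0.3,[0.36,-17.3,-8.5],[0,0,0]]
    - [0.3,[0.36,-17.75,-8.5],[0,0,0]]

```text
time_s: 18.98
ee_pos: [0.6133, -0.0867, 0.0578]
eef_rot: [[0.049, -0.999, -0.001], [-0.999, -0.049, -0.0], [0.0, 0.001, -1.0]]
force: [-1.5, 0.2, -1.2]
grip_width: 0.0351
grasp_force: 30.1
```

apply_moves:
  rows:
    - [0.3,[0,0,0],[0,0,0]]
    - [0.3,[0,0,0],[0,0,0]]

```text
time_s: 19.23
ee_pos: [0.612, -0.0867, 0.0585]
eef_rot: [[0.049, -0.999, -0.0], [-0.999, -0.049, 0.0], [-0.0, 0.0, -1.0]]
force: [-0.3, 0.6, 0.0]
grip_width: 0.0354
grasp_force: 30.1
```

```bash
python3 - <<'E'
from look import *
look('w10',[('white',[.6166,-.1614,.006],45)])
s=get_state();e=np.array(s['ee_pos']);print(np.array(s['eef_rot']).T@np.r_[np.array([.613,-.0866])-e[:2],0]*100,s['grasp_force'])
E
```

```text
19.225 [ 0.612  -0.0867  0.0585] 0.03542988063283427
white pred [316.2  95.4] fit [316.1  95. ] [78.4 82.2] -> [ 0.6166 -0.1617  0.006 ] tool cm from tcp [ 7.52 -0.1  -0.  ]
[-1.00917540e-03 -8.45794051e-02  7.83706955e-06] 30.12947380542755
```

apply_moves:
  rows:
    - [0.3,[0,-0.05,2.5],[0,0,0]]
    - [0.3,[0,-0.05,5],[0,0,0]]
    - [0.3,[0,-0.05,6.8],[0,0,0]]
    - [0.3,[0,-0.05,7.55],[0,0,0]]
    - [0.3,[0,-0.05,7.8],[0,0,0]]
    - [0.3,[0,-0.05,7.8],[0,0,0]]
    - [0.3,[0,-0.05,7.8],[0,0,0]]
    - [0.55,[0,-0.05,7.8],[0,0,0]]

```text
time_s: 20.27
ee_pos: [0.6138, -0.0866, -0.0191]
eef_rot: [[0.049, -0.999, 0.001], [-0.999, -0.049, 0.0], [-0.0, -0.001, -1.0]]
force: [-0.1, 0.0, -0.4]
grip_width: 0.0474
grasp_force: 0.0
```

apply_moves:
  rows:
    - [0.8,[0,0,0],[0,0,0]]
    - [1,[0,0,0],[0,0,0]]
    - [1,[0,0,0],[0,0,0]]
    - [1,[0,0,-1],[0,0,0]]
    - [1,[0,0,-4],[0,0,0]]
    - [1,[0,0,-8],[0,0,0]]
    - [1,[0,0,-9],[0,0,0]]
    - [1,[0,0,-9],[0,0,0]]

```text
time_s: 21.28
ee_pos: [0.6138, -0.0865, 0.0714]
eef_rot: [[0.049, -0.999, 0.002], [-0.999, -0.049, 0.0], [-0.0, -0.002, -1.0]]
force: [-0.4, 0.2, -0.7]
grip_width: 0.0852
grasp_force: 0.0
```

apply_moves:
  rows:
    - [1,[-2,2,0],[0,0,0]]
    - [1,[-5.5,5.4,0],[0,0,0]]
    - [1,[-9,8.9,0],[0,0,0]]
    - [1,[-12.5,12.3,0],[0,0,0]]
    - [1,[-15.3,15.1,0],[0,0,0]]
    - [1,[-16.8,16.55,0],[0,0,0]]
    - [1,[-16.8,16.55,0],[0,0,0]]
    - [1,[-16.8,16.55,0],[0,0,0]]

```text
time_s: 22.28
ee_pos: [0.4399, 0.0729, 0.0699]
eef_rot: [[0.049, -0.999, -0.001], [-0.999, -0.049, -0.001], [0.001, 0.001, -1.0]]
force: [-0.4, 0.1, 0.2]
grip_width: 0.0851
grasp_force: 0.0
```

```bash
python3 - <<'E'
from look import *
look('w11',[('palest',[.4405,.0731,.05],35)])
E
```

```text
22.275 [0.4399 0.0729 0.0699] 0.08514811283657459
palest pred [316.5 221.5] fit [316.4 221.1] [50.8 54.5] -> [0.4406 0.0729 0.05  ] tool cm from tcp [ 0.   -0.07 -0.  ]
```

Right above it. Gripping the palest jar.

apply_moves:
  rows:
    - [1,[0,-0.05,2],[0,0,0]]
    - [1,[0,-0.05,5],[0,0,0]]
    - [1,[0,-0.05,7.5],[0,0,0]]
    - [1,[0,-0.05,9],[0,0,0]]
    - [1,[0,-0.05,9.7],[0,0,0]]
    - [1,[0,-0.05,9.7],[0,0,0]]
    - [0.3,[0,-0.05,9.7],[0,0,0]]
    - [0.3,[0,-0.05,9.7],[0,0,0]]

```text
time_s: 23.32
ee_pos: [0.4408, 0.0734, -0.0261]
eef_rot: [[0.049, -0.999, 0.001], [-0.999, -0.049, 0.001], [-0.001, -0.001, -1.0]]
force: [0.1, -0.2, -0.4]
grip_width: 0.0516
grasp_force: 0.0
```

apply_moves:
  rows:
    - [0.3,[0,0,0],[0,0,0]]
    - [0.3,[0,0,0],[0,0,0]]
    - [0.3,[0,0,0],[0,0,0]]
    - [0.3,[0,0,0],[0,0,0]]

```text
time_s: 23.82
ee_pos: [0.4406, 0.0733, -0.0261]
eef_rot: [[0.049, -0.999, 0.001], [-0.999, -0.049, 0.0], [-0.0, -0.001, -1.0]]
force: [-0.7, 0.0, 5.9]
grip_width: 0.0354
grasp_force: 29.5
```

apply_moves:
  rows:
    - [0.3,[0,0,-2],[0,0,0]]
    - [0.3,[0,0,-6],[0,0,0]]
    - [0.3,[2.5,-1.7,-8.5],[0,0,0]]
    - [0.3,[7,-4.7,-8.5],[0,0,0]]
    - [0.3,[11.5,-7.8,-8.5],[0,0,0]]
    - [0.3,[16,-10.8,-8.5],[0,0,0]]
    - [0.3,[20,-13.5,-8.5],[0,0,0]]
    - [0.3,[23.2,-15.7,-8.5],[0,0,0]]

```text
time_s: 24.82
ee_pos: [0.6092, -0.1527, 0.058]
eef_rot: [[0.048, -0.999, -0.0], [-0.999, -0.048, 0.0], [-0.0, 0.0, -1.0]]
force: [-0.2, 1.2, -0.9]
grip_width: 0.0354
grasp_force: 30.2
```

apply_moves:
  rows:
    - [0.3,[1.1,-0.75,0],[0,0,0]]
    - [0.3,[1.1,-0.75,0],[0,0,0]]
    - [0.3,[1.1,-0.75,0],[0,0,0]]

```text
time_s: 25.2
ee_pos: [0.6158, -0.1608, 0.0583]
eef_rot: [[0.049, -0.999, -0.0], [-0.999, -0.049, 0.0], [-0.0, 0.0, -1.0]]
force: [-0.7, -0.3, -0.9]
grip_width: 0.0352
grasp_force: 30.2
```

apply_moves:
  rows:
    - [0.3,[0.05,0,2.5],[0,0,0]]
    - [0.3,[0.05,0,5],[0,0,0]]
    - [0.3,[0.05,0,6.8],[0,0,0]]
    - [0.3,[0.05,0,7.55],[0,0,0]]
    - [0.3,[0.05,0,7.8],[0,0,0]]
    - [0.3,[0.05,0,7.8],[0,0,0]]
    - [0.3,[0.05,0,7.8],[0,0,0]]
    - [0.55,[0.05,0,7.8],[0,0,0]]

```text
time_s: 26.2
ee_pos: [0.617, -0.1621, -0.0191]
eef_rot: [[0.049, -0.999, 0.001], [-0.999, -0.049, -0.0], [0.0, -0.001, -1.0]]
force: [1.1, -0.0, 0.7]
grip_width: 0.0469
grasp_force: 0.0
```

apply_moves:
  rows:
    - [0.8,[0,0,0],[0,0,0]]
    - [1,[0,0,0],[0,0,0]]
    - [1,[0,0,0],[0,0,0]]
    - [1,[0,0,-1],[0,0,0]]
    - [1,[0,0,-4],[0,0,0]]
    - [1,[0,0,-8],[0,0,0]]
    - [1,[0,0,-12],[0,0,0]]
    - [1,[0,0,-15],[0,0,0]]

```text
time_s: 27.2
ee_pos: [0.6171, -0.1622, 0.1332]
eef_rot: [[0.049, -0.999, 0.002], [-0.999, -0.049, -0.0], [0.0, -0.002, -1.0]]
force: [-0.4, -0.4, 0.1]
grip_width: 0.0849
grasp_force: 0.0
```

apply_moves:
  rows:
    - [1,[0,5,-3],[0,0,0]]
    - [1,[0,10,-6],[0,0,0]]
    - [1,[0,14,-8],[0,0,0]]
    - [1,[0,14,-8],[0,0,0]]
    - [1,[0,14,-8],[0,0,0]]

```text
time_s: 27.82
ee_pos: [0.4769, -0.1689, 0.211]
eef_rot: [[0.049, -0.999, 0.002], [-0.999, -0.049, 0.0], [-0.0, -0.002, -1.0]]
force: [0.2, 0.2, -0.9]
grip_width: 0.0854
grasp_force: 0.0
```

```bash
python3 - <<'E'
from look import *
I={n:camera(n) for n in('scene','side')}
P={n:camera_params(n) for n in I}
for n in I: cv2.imwrite(f'pics/{n}9.png',I[n])
J=dict(darkest=(.6061,.0634),dark=(.609,-.0118),light=(.613,-.0866),palest=(.6166,-.1615))
for k,(x,y) in J.items():
    es=[];o=[]
    for n in I:
        K,R,t=cam(P[n]);u=cv2.projectPoints(np.array([[x,y,.056]]),R,t,K,None)[0].ravel()
        try: el=blob(I[n],np.round(u).astype(int).tolist(),22)[0];es.append(el[0]);o+=[u.round(1).tolist(),np.round(el[0],1).tolist(),np.round(el[1],1).tolist()]
        except Exception: o+=['fail',u.round(1).tolist()]
    print(k,o)
    if len(es)==2: print('  ',tri([ray(P[n],q) for n,q in zip(I,es)]))
a=cv2.resize(I['scene'][150:290,220:360],(400,400),interpolation=cv2.INTER_CUBIC);b=cv2.resize(I['side'][150:290,270:410],(400,400),interpolation=cv2.INTER_CUBIC)
cv2.imwrite('pics/c9.png',np.hstack([a,b]))
E
```

```text
darkest [[302.3, 234.6], [302.4, 241.8], [16.6, 21.4], [324.1, 179.9], [358.6, 111.0], [63.5, 161.7]]
   (array([0.69654939, 0.11576757, 0.20630253]), np.float64(0.054385326476255526))
dark [[286.5, 214.6], [286.2, 217.6], [11.4, 14.8], [343.6, 193.8], [345.4, 193.9], [6.5, 7.9]]
   (array([ 0.61478625, -0.00926282,  0.05005487]), np.float64(0.002581381516956002))
light [[271.2, 196.1], [271.1, 196.6], [9.0, 13.2], [364.7, 208.5], [364.4, 208.5], [8.9, 12.5]]
   (array([ 0.61344472, -0.08562472,  0.05506308]), np.float64(0.00046137380248605276))
palest [[257.0, 178.6], [256.6, 178.6], [8.5, 10.8], [387.4, 224.5], [387.2, 224.8], [9.3, 13.0]]
   (array([ 0.61678579, -0.16203433,  0.05528541]), np.float64(0.0008119436289516684))
```

View pics/c9.png

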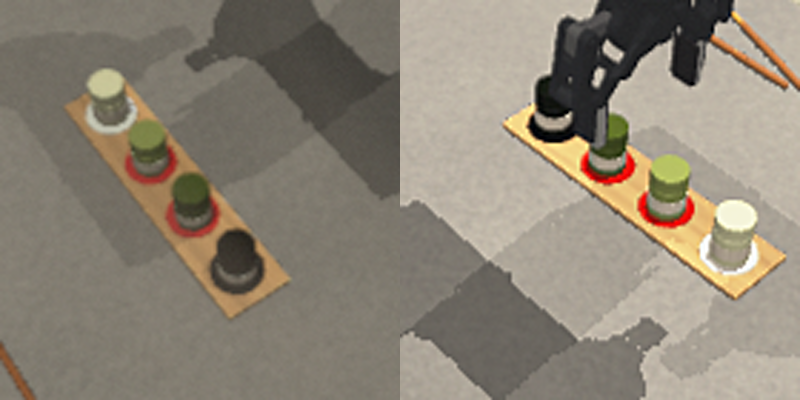

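All four jars stand upright and centred on their marks in shade order. Light and palest triangulate to about 1 mm. Dark is partly hidden by the gripper in the side view but looks centred in the scene view, and darkest was within about 2 mm in the wrist view. The gripper is clear, so I'm handing in.

```bash
python3 -c "
from rig import *
print(close_job())"
```

```text
the job is handed in; nothing more can be done
None
```

The four jars stand upright on their marks in shade order, darkest on black to lightest on white. The job was handed in at about 28 s of the 101 s allowed; no verdict was returned.

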